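Put the stray fittings back in their stock drawers

TASK

Put the four finished fittings that lie about on the bench - the green-painted knob, the porcelain knob, the brass castor and the black bar pull - back into stock: stand each one on the free floor of the drawer that holds others of its own kind, the same way up as it stands now. Leave the bare-wood knob, which still has to be painted, where it stands.

Things in the scene. Friction and masses are not known exactly. Their poses are not given: they have to be found in the camera images.
- green_knob: Loose turned wooden drawer knob painted milk-paint green, round, standing on its foot. 38 mm high; foot 28 mm diameter, narrow neck 20 mm at 11 mm up, head 42 mm diameter and straight-sided from 21 to 30 mm up. Origin at the centre of the underside, z up. 45 g.
- porcelain_knob: Loose white porcelain knob on a brass rosette, round, standing on the rosette. 34 mm high; rosette 34 mm diameter and 3 mm thick, neck 18 mm diameter, white head 36 mm diameter and straight-sided from 17 to 27 mm up. Origin at the centre of the underside, z up. 70 g.
- castor: Loose brass furniture castor standing upside down on the mouth of its round cup, its small black wheel on top. 56 mm high; mouth rim 40 mm diameter and 5 mm high, cup 34 mm diameter and straight-sided from 7 to 28 mm up; the fork and wheel above stay inside the cup's outline. Origin at the centre of the underside, z up; the wheel's axle lies along y. 140 g.
- bar_pull: Loose black iron bar pull (a D-shaped drawer handle) standing on its two round feet (22 mm diameter, 64 mm between centres along its x axis), 86 mm long over all. The round bar runs along x, 11 mm thick, its centre line 27 mm and its top 32.5 mm up. Origin midway between the feet at their undersides, z up. 100 g.
- bare_knob: Loose knob of exactly the same shape and size as the green one (38 mm high, head 42 mm diameter, origin at the centre of the underside), but in bare pale wood: still to be painted, it stays where it stands.
- drawer_green: Shallow open wooden drawer fixed on the bench, 180 mm (x) by 120 (y), origin at the centre of its underside. Walls 8 mm thick, 36 high; dark front board 12 thick, 40 high at the -x end, its brass pull standing out 17; floor 6 thick. Holds two green wooden knobs, 38 mm high, fixed at the +x end. Free floor: x -78 to +30, y -52 to +52 mm.
- drawer_porcelain: Shallow open wooden drawer fixed on the bench, 180 mm (x) by 120 (y), origin at the centre of its underside. Walls 8 mm thick, 36 high; dark front board 12 thick, 40 high at the -x end, its brass pull standing out 17; floor 6 thick. Holds two white porcelain knobs, 34 mm high, fixed at the +x end. Free floor: x -78 to +35, y -52 to +52 mm.
- drawer_castor: Shallow open wooden drawer fixed on the bench, 180 mm (x) by 120 (y), origin at the centre of its underside. Walls 8 mm thick, 36 high; dark front board 12 thick, 40 high at the -x end, its brass pull standing out 17; floor 6 thick. Holds two brass castors, wheels up, 56 mm high, fixed at the +x end. Free floor: x -78 to +32, y -52 to +52 mm.
- drawer_pull: Shallow open wooden drawer fixed on the bench, 180 mm (x) by 120 (y), origin at the centre of its underside. Walls 8 mm thick, 36 high; dark front board 12 thick, 40 high at the -x end, its brass pull standing out 17; floor 6 thick. Holds two black bar pulls set across it, 32.5 mm high, fixed at the +x end. Free floor: x -78 to +30, y -52 to +52 mm.
There are look-alikes about, which are no part of the job. What is shaped like the castor but blue or purple is not meant.

How it is judged:
By the outcome, as a careful person would: the job done as asked, in the order asked, and still so for the second after the job is handed in, with the robot touching nothing.
It also fails if it takes over 104 s, if anything falls off the work surface, if the arm or the gripper's body presses on something with over 40 N, if the wrist force passes 120 N, or if a joint passes its speed limit or range.

ROBOT

A 7-joint arm with a two-finger parallel gripper is mounted at the origin on the work surface. World frame = base frame: x ahead of the robot, y to its left, z up, the work surface at z = 0. Lengths are in m, angles in rad, forces in N, time in s.
With the tool pointing down it reaches from about 0.35 to 0.9 m from the base axis. Payload 7.2 kg.
Tool frame: the origin (TCP) lies at the centre of the arm's flange, where the gripper is bolted on; the fingertips stand 182 mm ahead of it and the grasp point (between the pads) lies 163 mm ahead of it (tip_reach is the distance from the TCP to the fingertips, in m); z points along the fingers, y is the line along which they close (so a half turn about z gives the same grasp; the last joint's range is limited). The gripper opens to 88 mm and grips with 3 to 60 N. Pads are 20 mm wide; open, the fingers measure 115 mm over their backs; the gripper's body (75 mm by 178 mm) begins 61 mm behind the grasp point.
Start: joints at [1.192, 0.411, -0.013, 1.596, 0.006, 1.134, -0.082], TCP at [0.191, -0.595, 0.405] pointing down, gripper open.
Joint ranges: [-2.95, 2.95], [-0.29, 1.99], [-1.47, 1.44], [0.14, 2.54], [-1.03, 4.17], [0.13, 1.85], [-2.86, 2.86]. Speed limits (rad/s): [2.39, 2.39, 3.01, 3.01, 3.14, 3.14, 3.14].

INTERFACE

Orientations are given as a 3x3 rotation matrix whose columns are the frame's x, y, z axes.
In Python, from station import sense, get_image, camera_info, sign_off, trace, tip_reach gives the robot as it stands.
- The arm moves only by the tool step_arm, never from a script. Its argument "rows" is one flat list of numbers, 5 for each row, row after row: the shift along the tool's x, y, z in m, then the turn about the tool's z in degrees, then the closure, from 0 (fully open) to 1 (shut). In form: [tx, ty, tz, turn, grip, tx, ty, tz, turn, grip, ...]. A call has 1 to 20 rows; each row shifts and turns the commanded pose from where the row before left it, along the tool's axes as they then stand; what a row does not reach is not made up. A row lasts 1/10 s, in which the tool goes at most 50 mm and 8.59 degrees, less where a joint would pass 70% of its speed; a pose out of reach is approached as far as the arm can. A call with a gripper value outside its range is refused whole. The fingers move at their own pace and stop on an object; the grip force is fixed at half the most. Time passes only in rows, so rows that do not move let the fingers close. It gives the time, the measured TCP pose, the force, the opening and the grip force at its end, in the units of the state.
- sense(): the state, without advancing time (a new reading comes with each control period).
- get_image(name): name is "side" or "top" or "wrist"; returns the picture (480x640x3 uint8, red, green, blue); there is no depth.
- camera_info(name): a dict with "camera_matrix" (3x3 intrinsics, pixels), "pose" (4x4, takes a point from camera to world coordinates). Camera axes: x right, y up, looking along -z (the intrinsics and any distortion apply to the point x, -y, -z); pixel columns grow to the right and rows downward; lengths in m; the calibration is good to about 2 mm. A picture is of the moment at which its call begins: read the wrist's pose just before it. camera_info takes no time and is no camera call; for the wrist camera it gives the pose at the moment of the call.
- sign_off(): hands the job in; it is judged then, once.
Trained networks look in the newest picture that a camera, given by its name, has taken for a name from the list of things; names that differ only in an ending like _2 or _b are one class to them, and where a whole thing is asked for, a point or a joint stands for the part that bears it (a point fixed in the world has none). Each returns a list of dicts, best first, with "score" (0 to 1); they miss things now and then, are a little off and sometimes report something else, mostly with a low value. They report only what shows in the picture. A call takes as long as a camera call. They do not tell look-alikes from the thing itself.
- trace(label, camera): "mask" (480x640 bool, what is visible of it) and "rect" ([left, top, right, bottom] in pixels, round what is visible of it).
The state is a dict: "time": time; "qpos": joint angles; "qd": joint speeds; "tau": joint torques, N m; "tool_pos": TCP position; "ee_rot": TCP orientation; "wrist_force": force on the tool from outside, world axes, zero at the start; "moment": the same for the moment, N m; "opening": opening from 0.0 (shut) to 1.0 (fully open); "grip_force": force on a finger pad.
Only numpy, scipy, OpenCV 4.12 (cv2) and the standard library are available. Lean on these libraries where they do the work, as an engineer would, in place of code of your own. Each camera call takes 0.05 s, during which the arm holds its last target. There are 200 camera calls.

## Working session

There is one attempt and no reset: what is moved stays moved. The work goes in short steps, Python scripts to look and compute and a tool call to move; the robot and the scene stay as the last step left them, time stands still between calls to the robot, and variables do not carry over. Pictures are saved under pics/ and viewed, at most 14 in all, crops included, and the job is handed in when it is done.

Besides the shell and the picture viewer there is one more tool, called after "Call:" as name(argument=value, ...), one argument or row to a line, values as JSON. step_arm: Moves the arm, as the interface text tells. Its arguments: {"type":"object","properties":{"rows":{"type":"array"}},"required":["rows"]}

```bash
mkdir -p pics
python3 - <<'E'
from station import *
import cv2,numpy as np
for n in ["top","side"]:
    cv2.imwrite(f"pics/{n}0.png",get_image(n)[:,:,::-1])
    c=camera_info(n);print(n,np.round(c["camera_matrix"],1).tolist(),np.round(c["pose"],3).tolist(),[k for k in c])
c=camera_info("wrist");print(np.round(c["camera_matrix"],1).tolist(),np.round(c["pose"],3).tolist())
s=sense();print(s)
E
```

```text
top [[473.6, 0.0, 318.6], [0.0, 473.6, 237.5], [0.0, 0.0, 1.0]] [[0.024, 0.988, -0.153, 0.397], [-1.0, 0.025, 0.001, 0.004], [0.005, 0.153, 0.988, 0.84], [0.0, 0.0, 0.0, 1.0]] ['camera_matrix', 'pose']
side [[600.7, 0.0, 327.8], [0.0, 600.7, 243.9], [0.0, 0.0, 1.0]] [[-0.991, 0.081, -0.106, 0.413], [-0.133, -0.542, 0.83, 0.892], [0.01, 0.837, 0.548, 0.617], [0.0, 0.0, 0.0, 1.0]] ['camera_matrix', 'pose']
[[386.0, 0.0, 317.0], [0.0, 386.0, 245.1], [0.0, 0.0, 1.0]] [[0.307, 0.921, 0.24, 0.256], [-0.952, 0.297, 0.076, -0.574], [-0.002, -0.252, 0.968, 0.384], [0.0, 0.0, 0.0, 1.0]]
{'time': 0.1, 'qpos': array([ 1.1918    ,  0.41180583, -0.01269509,  1.59693947,  0.00558151,
        1.13429866, -0.08219113]), 'qd': array([ 0.00060591, -0.00234936, -0.00073655, -0.00104622, -0.00030743,
       -0.00105874, -0.0023411 ]), 'tau': array([ 3.88561501e-03, -5.89091563e+01,  6.44549411e-01, -2.91710114e+01,
       -5.37037442e-02,  1.44718229e-02,  7.87597605e-05]), 'tool_pos': array([ 0.19105337, -0.59488433,  0.4039104 ]), 'ee_rot': array([[ 9.52087374e-01,  3.05825710e-01, -5.17712955e-04],
       [ 3.05826135e-01, -9.52086466e-01,  1.31791182e-03],
       [-8.98561782e-05, -1.41309736e-03, -9.99998998e-01]]), 'wrist_force': array([ 0.34403588, -0.15313258,  0.37787192]), 'moment': array([ 0.04622555, -0.06317303,  0.03214138]), 'grip_force': 0.0, 'opening': 1.0004228307638678}
```

View pics/top0.png

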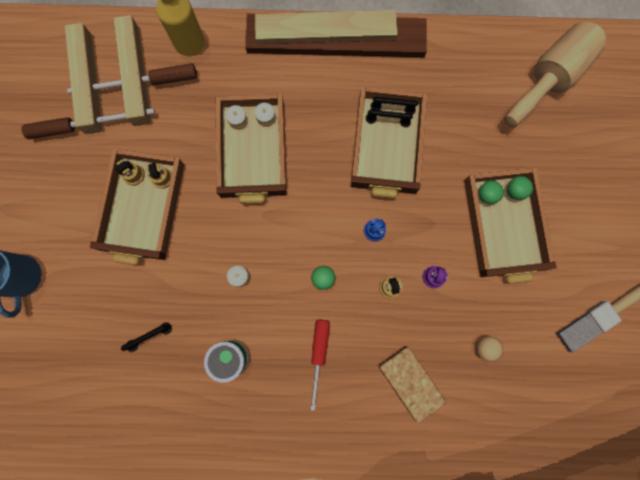

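View pics/side0.png

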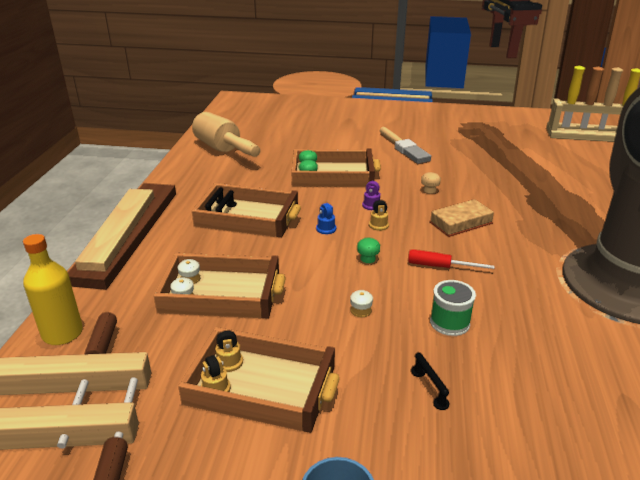

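Seen in the top view: green knob (323,278), porcelain knob (237,276), brass castor (391,287), bar pull (148,338), bare knob (489,349). The drawers are castor (137,205), porcelain (251,147), pull (389,143) and green (508,225).

```bash
cat > h.py <<'E'
from station import *
import numpy as np, cv2
def ray(cam,uv,z,ci=None):
    c=ci or camera_info(cam);K=np.array(c["camera_matrix"]);T=np.array(c["pose"])
    uv=np.atleast_2d(np.array(uv,float))
    d=np.c_[(uv-K[[0,1],2][None])/K[0,0],np.ones(len(uv))]*[1,-1,-1]
    d=d@T[:3,:3].T;o=T[:3,3]
    return (o+d*((z-o[2])/d[:,2])[:,None])[:,:2]
def togo(p,ang=None):
    "shift in tool axes xy (at present turn) to bring TCP over world p"
    s=sense();d=np.array(p)-s["tool_pos"][:2]
    R=s["ee_rot"][:2,:2]
    yaw=np.degrees(np.arctan2(R[1,0],R[0,0]))
    return R.T@d,s["tool_pos"][2],yaw
E
python3 - <<'E'
from h import *
get_image("top")
for l,z in [("green_knob",.025),("porcelain_knob",.022),("castor",.03),("bar_pull",.027),("bare_knob",.025)]:
    for t in trace(l,"top"):
        if t["score"]<.3: continue
        r=t["rect"];m=t["mask"];ys,xs=np.nonzero(m)
        c=[(r[0]+r[2])/2,(r[1]+r[3])/2]
        print(l,round(t["score"],2),np.round(c),np.round(ray("top",c,z),3), np.round(ray("top",[xs.mean(),ys.mean()],z),3))
D=dict(castor=[(118,150),(181,158),(159,258),(92,249)],pull=[(362,91),(425,93),(418,190),(352,188)],porc=[(217,97),(282,95),(286,195),(217,195)],green=[(468,174),(536,170),(554,264),(483,275)])
for k,v in D.items():
    p=ray("top",v,.037);x=(p[0]+p[1]-p[2]-p[3])/2
    print(k,p.mean(0).round(3),"yaw",np.degrees(np.arctan2(x[1],x[0])).round(1),np.linalg.norm(x).round(3))
print("bar",ray("top",[(127,346),(168,328)],.027))
print(togo([0,0]))
E
```

```text
green_knob 0.75 [324. 280.] [[ 0.45  -0.008]] [[ 0.454 -0.006]]
porcelain_knob 0.84 [237. 276.] [[0.452 0.142]] [[0.453 0.141]]
castor 0.89 [391. 288.] [[ 0.439 -0.123]] [[ 0.441 -0.12 ]]
castor 0.77 [435. 277.] [[ 0.459 -0.197]] [[ 0.46  -0.197]]
castor 0.68 [374. 232.] [[ 0.535 -0.093]] [[ 0.539 -0.094]]
bar_pull 0.73 [147. 337.] [[0.347 0.286]] [[0.347 0.289]]
bare_knob 0.84 [490. 349.] [[ 0.34 -0.29]] [[ 0.342 -0.289]]
castor [0.574 0.318] yaw -8.6 0.179
pull [ 0.7   -0.118] yaw -4.7 0.181
porc [0.684 0.127] yaw 3.8 0.183
green [ 0.56  -0.327] yaw 7.4 0.172
bar [[0.33116699 0.31916942]
 [0.36238346 0.25284197]]
(array([-4.85174521e-07, -6.24988823e-01]), np.float64(0.40455427854314896), np.float64(17.804245814596342))
```

Call:
step_arm(
  rows=[0.0305,-0.0343,0.0075,0,0,0.0305,-0.0343,0.0075,0,0,0.0305,-0.0343,0.0075,0,0,0.0305,-0.0343,0.0075,0,0,0.0305,-0.0343,0.0075,0,0,0.0305,-0.0343,0.0075,0,0,0.0305,-0.0343,0.0075,0,0,0.0305,-0.0343,0.0075,0,0,0.0305,-0.0343,0.0075,0,0,0.0305,-0.0343,0.0075,0,0,0.0305,-0.0343,0.0075,0,0,0.0305,-0.0343,0.0075,0,0,0.0305,-0.0343,0.0075,0,0,0.0305,-0.0343,0.0075,0,0,0,0,0,8,0,0,0,0,0,0,0,0,0,0,0],
)

```text
time: 2.1
tool_pos: [0.4507, -0.0077, 0.2997]
ee_rot: [[0.985, 0.173, -0.0], [0.173, -0.985, -0.001], [-0.0, 0.001, -1.0]]
wrist_force: [0.7, -0.0, 0.1]
opening: 1.002
grip_force: 0.0
```

```bash
cat >> h.py <<'E'
def look(l,z,near=None,save=None):
    ci=camera_info("wrist");im=get_image("wrist")
    if save: cv2.imwrite(f"pics/{save}.png",im[:,:,::-1])
    for t in trace(l,"wrist"):
        if t["score"]<.3: continue
        r=t["rect"];p=ray(0,[(r[0]+r[2])/2,(r[1]+r[3])/2],z,ci)[0]
        g=togo(p);print(l,round(t["score"],2),r,p.round(4),"togo",g[0].round(4),"z",round(g[1],4),"yaw",round(g[2],1))
E
python3 -c "
from h import *
look('green_knob',.025,save='w1')"
```

```text
green_knob 0.82 [287.1, 209.3, 346.9, 273.9] [ 0.4551 -0.0071] togo [ 0.0047 -0.0004] z 0.2998 yaw 9.9
```

View pics/w1.png

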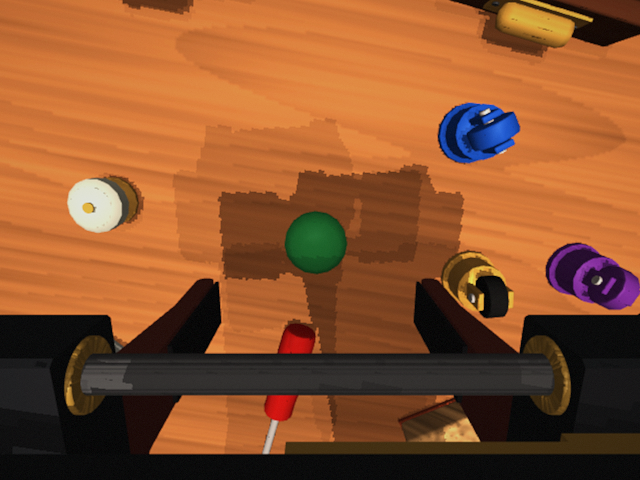

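The wrist view shows the green knob at (316,241), centred between the fingers. The castor and the screwdriver are clear of the descent.

Call:
step_arm(
  rows=[0.004,0,0.028,0,0,0,0,0.03,0,0,0,0,0.03,0,0,0,0,0.016,0,0,0,0,0.007,0,0,0,0,0,0,0,0,0,0,0,1,0,0,0,0,1,0,0,0,0,1,0,0,0,0,1,0,0,0,0,1,0,0,0,0,1,0,0,0,0,1,0,0,0,0,1],
)

```text
time: 3.6
tool_pos: [0.4548, -0.0066, 0.1887]
ee_rot: [[0.985, 0.17, 0.0], [0.17, -0.985, -0.0], [0.0, 0.0, -1.0]]
wrist_force: [-0.7, 0.3, 3.4]
opening: 0.469
grip_force: 30.0
```

Call:
step_arm(
  rows=[0,0,-0.02,0,1,0,0,-0.03,0,1,0,0,-0.03,0,1,0,0,-0.03,0,1,0.0031,0.0415,0,0,1,0.0031,0.0415,0,0,1,0.0031,0.0415,0,0,1,0.0031,0.0415,0,0,1,0.0031,0.0415,0,0,1,0.0031,0.0415,0,0,1,0.0031,0.0415,0,0,1,0.0031,0.0415,0,0,1,0,0,0,0,1,0,0,0,0,1],
)

```text
time: 5.0
tool_pos: [0.5353, -0.3302, 0.2978]
ee_rot: [[0.986, 0.168, -0.001], [0.168, -0.986, 0.001], [-0.001, -0.001, -1.0]]
wrist_force: [1.0, -0.0, -0.6]
opening: 0.462
grip_force: 30.0
```

```bash
python3 -c "
from h import *
look('drawer_green',.037,save='w2')"
```

```text
drawer_green 0.71 [231.0, 57.7, 435.1, 318.1] [ 0.5787 -0.3326] togo [0.0415 0.0118] z 0.2982 yaw 9.9
```

View pics/w2.png

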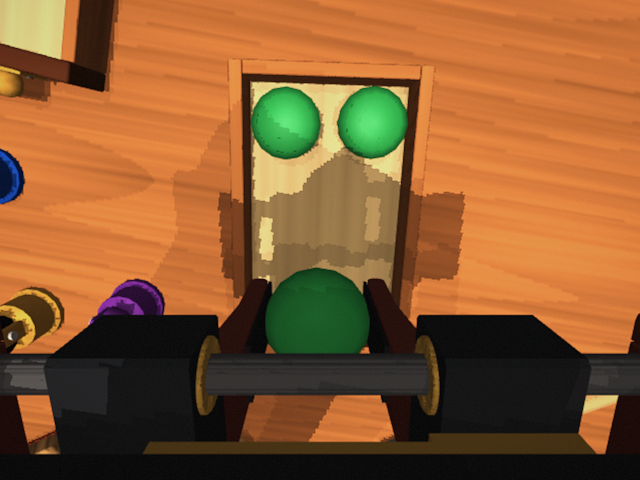

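The back rim corners of the green drawer are at (230,59) and (434,67). I'll locate the drawer from those.

```bash
cat >> h.py <<'E'
def drawer(a,b,dx):
    "back outer rim corners (left,right px) -> free-floor target at drawer x=dx"
    p=ray("wrist",[a,b],.036);y=p[0]-p[1];w=np.linalg.norm(y);y/=w;x=np.array([y[1],-y[0]])
    t=p.mean(0)+x*(dx-.09);g=togo(t)
    print("width",w.round(4),"yaw",np.degrees(np.arctan2(x[1],x[0])).round(1),"target",t.round(4),"togo",g[0].round(4),"z",round(g[1],4),"yaw",round(g[2],1))
E
python3 -c "
from h import *
drawer((230,59),(434,67),-.024)"
```

```text
width 0.1181 yaw 7.9 target [ 0.5367 -0.3323] togo [0.0003 0.0043] z 0.2982 yaw 9.9
```

Call:
step_arm(
  rows=[0,0.003,0.025,0,1,0,0,0.03,0,1,0,0,0.025,0,1,0,0,0.015,0,1,0,0,0.006,0,1,0,0,0.002,0,1,0,0,0,0,1,0,0,0,0,0.3,0,0,0,0,0.3,0,0,0,0,0.3,0,0,0,0,0.3],
)

```text
time: 6.2
tool_pos: [0.5363, -0.3326, 0.1961]
ee_rot: [[0.985, 0.17, 0.001], [0.17, -0.985, -0.0], [0.001, 0.0, -1.0]]
wrist_force: [-0.2, 0.2, -0.4]
opening: 0.699
grip_force: 0.0
```

Call:
step_arm(
  rows=[0,0,-0.02,0,0.3,0,0,-0.03,0,0.3,0,0,-0.03,0,0.3,0,0,-0.024,0,0,0,-0.045,0,0,0,0,-0.045,0,0,0,0,-0.045,0,0,0,0,-0.045,0,0,0,0,-0.045,0,0,0,0,-0.045,0,0,0,0,-0.045,0,0,0,0,-0.045,0,0,0,0,-0.045,0,0,0,0,-0.045,0,0,0,0.001,-0.032,0,0,0,0,0,0,0,0,0,0,0,0,0,0,0,0,0],
)

```text
invalid input at $.rows: expected a multiple of 5 numbers
```

```bash
python3 -c "
from h import *
look('porcelain_knob',.022,save='w3')"
```

Call:
step_arm(
  rows=[0,0,-0.02,0,0.3,0,0,-0.03,0,0.3,0,0,-0.03,0,0.3,0,0,-0.024,0,0,0,-0.048,0,0,0,0,-0.048,0,0,0,0,-0.048,0,0,0,0,-0.048,0,0,0,0,-0.048,0,0,0,0,-0.048,0,0,0,0,-0.048,0,0,0,0,-0.048,0,0,0,0,-0.048,0,0,0,0,-0.048,0,0,0,0,0,0,0,0,0,0,0,0,0],
)

```text
time: 7.9
tool_pos: [0.4542, 0.1415, 0.2997]
ee_rot: [[0.985, 0.173, 0.0], [0.173, -0.985, -0.0], [0.0, 0.0, -1.0]]
wrist_force: [0.3, -1.5, 0.6]
opening: 1.004
grip_force: 0.0
```

```bash
python3 -c "
from h import *
look('porcelain_knob',.022,save='w3')"
```

```text
porcelain_knob 0.93 [294.7, 221.1, 342.7, 271.8] [0.4548 0.1404] togo [ 0.0003 -0.0011] z 0.2995 yaw 9.7
```

Call:
step_arm(
  rows=[0,-0.001,0.028,0,0,0,0,0.03,0,0,0,0,0.03,0,0,0,0,0.018,0,0,0,0,0.007,0,0,0,0,0,0,0,0,0,0,0,1,0,0,0,0,1,0,0,0,0,1,0,0,0,0,1,0,0,0,0,1,0,0,0,0,1,0,0,0,0,1,0,0,0,0,1],
)

```text
time: 9.4
tool_pos: [0.4543, 0.1415, 0.1867]
ee_rot: [[0.985, 0.17, 0.0], [0.17, -0.985, -0.0], [0.0, 0.0, -1.0]]
wrist_force: [0.3, 0.0, 1.5]
opening: 0.394
grip_force: 30.0
```

Call:
step_arm(
  rows=[0,0,-0.02,0,1,0,0,-0.03,0,1,0,0,-0.03,0,1,0,0,-0.03,0,1,0.0337,0.0085,0,0,1,0.0337,0.0085,0,0,1,0.0337,0.0085,0,0,1,0.0337,0.0085,0,0,1,0.0337,0.0085,0,0,1,0.0337,0.0085,0,0,1,0,0,0,0,1,0,0,0,0,1],
)

```text
time: 10.6
tool_pos: [0.6621, 0.1256, 0.2956]
ee_rot: [[0.985, 0.17, -0.002], [0.17, -0.985, -0.0], [-0.002, -0.0, -1.0]]
wrist_force: [0.7, -0.2, -0.6]
opening: 0.397
grip_force: 30.0
```

```bash
python3 -c "
from h import *
look('drawer_porcelain',.037,save='w4')"
```

```text
drawer_porcelain 0.58 [217.1, 45.2, 439.1, 356.1] [0.6972 0.1248] togo [0.0352 0.0075] z 0.2962 yaw 9.9
```

View pics/w4.png

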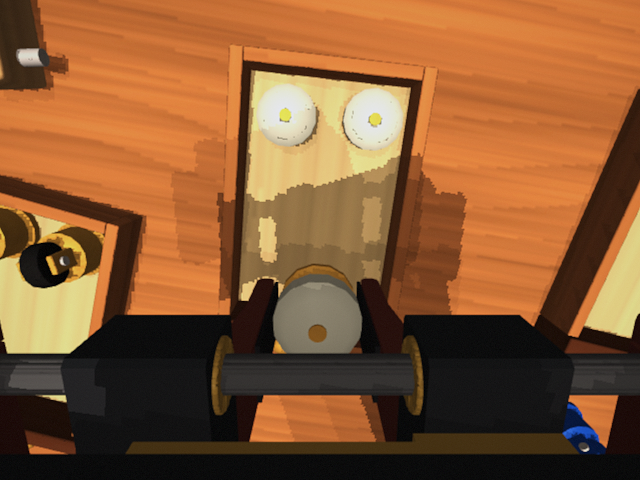

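The porcelain drawer's back rim corners are at (230,46) and (437,68). The held knob is at about the middle of the drawer's width.

```bash
python3 -c "
from h import *
drawer((230,46),(437,68),-.0215)"
```

```text
width 0.1189 yaw 4.3 target [0.6666 0.1281] togo [ 0.0057 -0.0011] z 0.2962 yaw 9.9
```

Call:
step_arm(
  rows=[0.004,0,0.025,0,1,0,0,0.03,0,1,0,0,0.025,0,1,0,0,0.015,0,1,0,0,0.005,0,1,0,0,0.002,0,1,0,0,0,0,1],
)

```text
time: 11.4
tool_pos: [0.6664, 0.1266, 0.1956]
ee_rot: [[0.985, 0.17, 0.001], [0.17, -0.985, 0.0], [0.001, -0.0, -1.0]]
wrist_force: [0.0, 0.2, -0.4]
opening: 0.396
grip_force: 30.0
```

Call:
step_arm(
  rows=[0,0,0.002,0,1,0,0,0,0,1,0,0,0,0,0.35,0,0,0,0,0.35,0,0,0,0,0.35,0,0,-0.02,0,0.35,0,0,-0.03,0,0.35,0,0,-0.03,0,0.35,0,0,-0.026,0,0,-0.0328,0.0259,0,0,0,-0.0328,0.0259,0,0,0,-0.0328,0.0259,0,0,0,-0.0328,0.0259,0,0,0,-0.0328,0.0259,0,0,0,-0.0328,0.0259,0,0,0,-0.0328,0.0259,0,0,0,-0.0328,0.0259,0,0,0,0,0,0,0,0,0,0,0,0,0],
)

```text
time: 13.3
tool_pos: [0.4427, -0.1232, 0.2991]
ee_rot: [[0.986, 0.168, 0.001], [0.168, -0.986, -0.001], [0.001, 0.001, -1.0]]
wrist_force: [0.8, 0.3, -0.3]
opening: 1.001
grip_force: 0.0
```

```bash
python3 -c "
from h import *
look('castor',.03,save='w5')"
```

```text
castor 0.85 [294.2, 217.0, 347.3, 279.3] [ 0.4449 -0.1256] togo [0.0005 0.0039] z 0.299 yaw 9.9
castor 0.84 [398.3, 205.1, 470.4, 266.3] [ 0.466  -0.1984] togo [0.0089 0.0793] z 0.299 yaw 9.9
castor 0.82 [272.1, 54.8, 334.2, 126.2] [ 0.5404 -0.0981] togo [ 0.0993 -0.0068] z 0.299 yaw 9.9
```

View pics/w5.png

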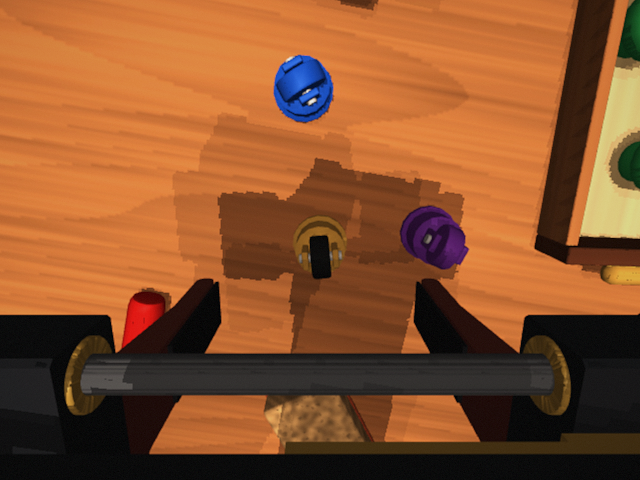

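The brass castor is at (320,245), and the purple look-alike at (433,237) is only about 76 mm away. I'll narrow the fingers before descending.

Call:
step_arm(
  rows=[0.001,0.003,0.02,0,0.32,0,0,0.02,0,0.32,0,0,0,0,0.32,0,0,0.02,0,0.32,0,0,0.025,0,0.32,0,0,0.018,0,0.32,0,0,0.006,0,0.32,0,0,0,0,0.32,0,0,0,0,1,0,0,0,0,1,0,0,0,0,1,0,0,0,0,1,0,0,0,0,1,0,0,0,0,1],
)

```text
time: 14.8
tool_pos: [0.4447, -0.1254, 0.1903]
ee_rot: [[0.985, 0.17, 0.001], [0.17, -0.985, -0.0], [0.001, 0.001, -1.0]]
wrist_force: [-0.1, 0.4, 7.0]
opening: 0.378
grip_force: 30.0
```

Call:
step_arm(
  rows=[0,0,-0.02,0,1,0,0,-0.03,0,1,0,0,-0.03,0,1,0,0,-0.03,0,1,0.018,-0.0422,0,0,1,0.018,-0.0422,0,0,1,0.018,-0.0422,0,0,1,0.018,-0.0422,0,0,1,0.018,-0.0422,0,0,1,0.018,-0.0422,0,0,1,0.018,-0.0422,0,0,1,0.018,-0.0422,0,0,1,0.018,-0.0422,0,0,1,0.018,-0.0422,0,0,1,0,0,0,8,1,0,0,0,8,1,0,0,0,0,1,0,0,0,0,1],
)

```text
time: 16.6
tool_pos: [0.5497, 0.321, 0.2994]
ee_rot: [[0.995, -0.104, -0.0], [-0.104, -0.995, -0.001], [-0.0, 0.001, -1.0]]
wrist_force: [0.9, -0.1, -1.6]
opening: 0.377
grip_force: 30.0
```

```bash
python3 -c "
from h import *
look('drawer_castor',.037,save='w6')"
```

```text
drawer_castor 0.59 [208.4, 56.7, 415.2, 354.4] [0.5811 0.3208] togo [ 0.031  -0.0034] z 0.2996 yaw -6.0
```

View pics/w6.png

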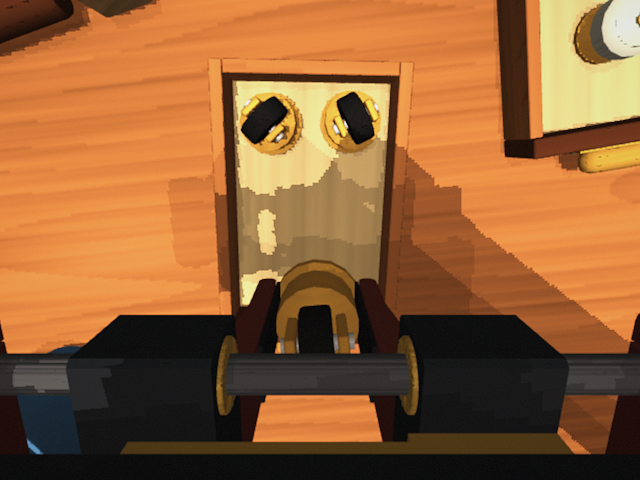

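The castor drawer's back corners are at (209,59) and (412,62). The held castor is upright and over the free floor. The mug is at the lower left.

```bash
python3 -c "
from h import *
drawer((209,59),(412,62),-.023)"
```

```text
width 0.1179 yaw -6.8 target [0.5533 0.3257] togo [ 0.0028 -0.0052] z 0.2996 yaw -6.0
```

Call:
step_arm(
  rows=[0.002,-0.004,0.025,0,1,0,0,0.03,0,1,0,0,0.025,0,1,0,0,0.015,0,1,0,0,0.005,0,1,0,0,0.002,0,1,0,0,0,0,1],
)

```text
time: 17.4
tool_pos: [0.5527, 0.3252, 0.1985]
ee_rot: [[0.994, -0.108, 0.001], [-0.108, -0.994, 0.001], [0.001, -0.001, -1.0]]
wrist_force: [-0.2, 0.6, -1.5]
opening: 0.381
grip_force: 30.0
```

Call:
step_arm(
  rows=[0,0,0.0015,0,1,0,0,0,0,1,0,0,0,0,0.35,0,0,0,0,0.35,0,0,0,0,0.35,0,0,-0.02,0,0.35,0,0,-0.03,0,0.35,0,0,-0.03,0,0.35,0,0,-0.022,0,0.35,-0.0395,0.0119,0,0,0,-0.0395,0.0119,0,0,0,-0.0395,0.0119,0,0,0,-0.0395,0.0119,0,0,0,-0.0395,0.0119,0,0,0,0,0,0,-8,0,0,0,0,-8,0,0,0,0,-8,0,0,0,0,-8,0,0,0,0,-8,0],
)

```text
time: 19.3
tool_pos: [0.3495, 0.2872, 0.2985]
ee_rot: [[0.828, 0.561, 0.001], [0.561, -0.828, 0.0], [0.001, 0.0, -1.0]]
wrist_force: [1.0, 0.3, -0.9]
opening: 1.002
grip_force: 0.0
```

Call:
step_arm(
  rows=[0,0,0,-8,0,0,0,0,-8,0,0,0,0,-8,0,0,0,0,-8,0,0,0,0,-8,0,0,0,0,-8,0,0,0,0,-8,0,0,0,0,-8,0,0,0,0,-8,0,0,0,0,-8,0,0,0,0,0,0,0,0,0,0,0],
)

```text
time: 20.5
tool_pos: [0.3497, 0.287, 0.2982]
ee_rot: [[-0.4, 0.917, 0.0], [0.917, 0.4, 0.0], [0.0, 0.0, -1.0]]
wrist_force: [-0.5, 0.1, -0.4]
opening: 1.003
grip_force: 0.0
```

```bash
python3 -c "
from h import *
look('bar_pull',.027,save='w7')"
```

```text
bar_pull 0.91 [298.1, 172.2, 331.2, 298.8] [0.3445 0.2954] togo [ 0.0097 -0.0014] z 0.2982 yaw 113.6
```

View pics/w7.png

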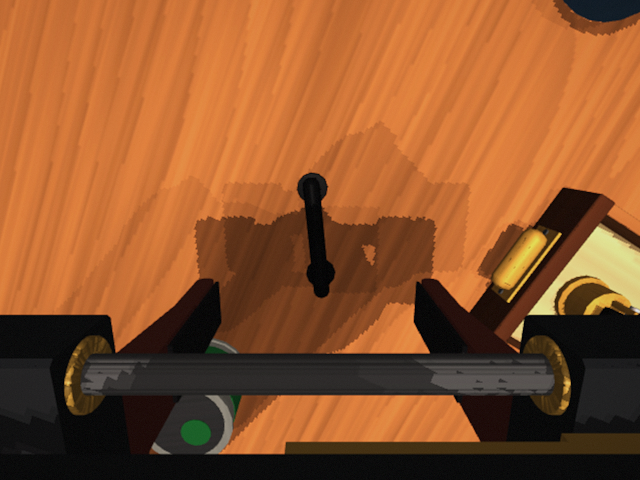

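The bar runs from (312,180) to (321,292), tilted about 5° from the tool axis.

```bash
python3 -c "
from h import *
p=ray('wrist',[(312,180),(321.5,292)],.027);d=p[0]-p[1];print(p.round(4),np.linalg.norm(d),np.degrees(np.arctan2(d[1],d[0])),togo(p.mean(0)))
c=ray('top',[(225,362)],.07);print(c)"
```

```text
[[0.3281 0.3284]
 [0.365  0.2603]] 0.07740448108686301 118.3916309366019 (array([0.00789264, 0.00014448]), np.float64(0.2982111290126025), np.float64(113.62388426966518))
[[0.31371823 0.14602001]]
```

Call:
step_arm(
  rows=[0.009,0,0,0,0,0,0,0.028,-4.8,0,0,0,0.03,0,0,0,0,0.028,0,0,0,0,0.016,0,0.3,0,0,0.006,0,0.5,0,0,0,0,0.5,0,0,0,0,1,0,0,0,0,1,0,0,0,0,1,0,0,0,0,1,0,0,0,0,1,0,0,0,0,1,0,0,0,0,1],
)

```text
time: 22.0
tool_pos: [0.3459, 0.2953, 0.1902]
ee_rot: [[-0.479, 0.878, 0.0], [0.878, 0.479, -0.0], [-0.0, 0.0, -1.0]]
wrist_force: [-0.4, 0.2, -0.7]
opening: 0.132
grip_force: 0.2
```

Call:
step_arm(
  rows=[0,0,0,0,1,0,0,0,0,1,0,0,-0.02,0,1,0,0,-0.03,0,1,0,0,-0.03,0,1,0,0,-0.03,0,1],
)

```text
time: 22.6
tool_pos: [0.3456, 0.2952, 0.301]
ee_rot: [[-0.479, 0.878, -0.001], [0.878, 0.479, -0.0], [0.0, -0.001, -1.0]]
wrist_force: [-0.2, 0.2, -0.0]
opening: 0.115
grip_force: 30.0
```

Call:
step_arm(
  rows=[0,0,0,8.15,1,0,0,0,8.15,1,0,0,0,8.15,1,0,0,0,8.15,1,-0.0351,0.0329,0,0,1,-0.0351,0.0329,0,0,1,-0.0351,0.0329,0,0,1,-0.0351,0.0329,0,0,1,-0.0351,0.0329,0,0,1,-0.0351,0.0329,0,0,1,-0.0351,0.0329,0,0,1,-0.0351,0.0329,0,0,1,-0.0351,0.0329,0,0,1,-0.0351,0.0329,0,0,1,-0.0351,0.0329,0,0,1,0,0,0,0,1,0,0,0,0,1],
)

```text
time: 24.3
tool_pos: [0.68, -0.116, 0.2989]
ee_rot: [[0.072, 0.997, -0.002], [0.997, -0.072, 0.001], [0.001, -0.002, -1.0]]
wrist_force: [-0.1, 0.9, -0.7]
opening: 0.121
grip_force: 30.0
```

```bash
python3 -c "
from h import *
look('drawer_pull',.037,save='w8')"
```

```text
drawer_pull 0.61 [198.9, 158.7, 509.2, 336.5] [ 0.7039 -0.1137] togo [0.0014 0.0244] z 0.2998 yaw 86.1
```

View pics/w8.png

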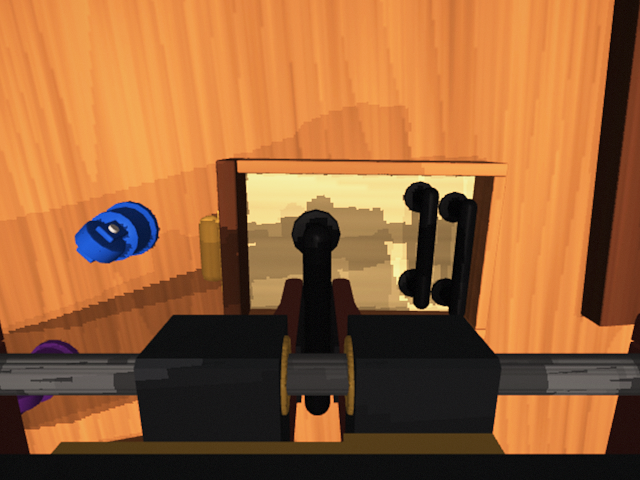

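The +y wall's outer top edge runs from (238,160) to the back corner at (506,163). The held bar's far foot is at (316,232).

```bash
python3 -c "
from h import *
p=ray('wrist',[(238,160),(506,163)],.036);x=p[1]-p[0];L=np.linalg.norm(x);x/=L;y=np.array([-x[1],x[0]])
t=p[1]-x*(.09+.024)-y*.06
print(L,np.degrees(np.arctan2(x[1],x[0])),t,togo(t))
f=ray('wrist',[(316,232)],.112)[0];print('foot in tool',togo(f)[0],'expect .032')"
```

```text
0.1659352847723097 -4.461531119293151 [ 0.68163287 -0.11448672] (array([-0.00089567,  0.00220155]), np.float64(0.2997963061909765), np.float64(86.11146196361797))
foot in tool [ 0.03103593 -0.00062199] expect .032
```

Call:
step_arm(
  rows=[0,0.001,0.025,0,1,0,0,0.03,0,1,0,0,0.025,0,1,0,0,0.015,0,1,0,0,0.006,0,1,0,0,0,0,1,0,0,0,0,1],
)

```text
time: 25.1
tool_pos: [0.6815, -0.1147, 0.2005]
ee_rot: [[0.069, 0.998, 0.002], [0.998, -0.069, -0.0], [0.0, 0.002, -1.0]]
wrist_force: [0.3, 0.3, -0.8]
opening: 0.118
grip_force: 30.0
```

Lowering another 3.5 mm, then releasing, lifting and backing off.

Call:
step_arm(
  rows=[0,0,0.0025,0,1,0,0,0.001,0,1,0,0,0,0,1,0,0,0,0,0.6,0,0,0,0,0.6,0,0,0,0,0.6,0,0,-0.02,0,0.6,0,0,-0.03,0,0.6,0,0,-0.03,0,0.6,0,0,-0.03,0,0.6,-0.03,-0.035,-0.01,0,0.6,-0.03,-0.035,-0.01,0,0.6,-0.03,-0.035,-0.01,0,0.6,-0.03,-0.035,-0.01,0,0.6,-0.03,-0.035,0,0,0,-0.03,-0.035,0,0,0,-0.03,-0.035,0,0,0,-0.03,-0.035,0,0,0,0,0,0,0,0],
)

```text
time: 27.0
tool_pos: [0.3798, -0.3395, 0.3453]
ee_rot: [[0.079, 0.997, -0.004], [0.997, -0.079, -0.002], [-0.002, -0.004, -1.0]]
wrist_force: [-0.2, 0.8, -0.1]
opening: 0.814
grip_force: 0.0
```

```bash
python3 -c "
from h import *
for n in ['top','side']: cv2.imwrite(f'pics/{n}9.png',get_image(n)[:,:,::-1])"
```

```text
(no output)
```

View pics/top9.png

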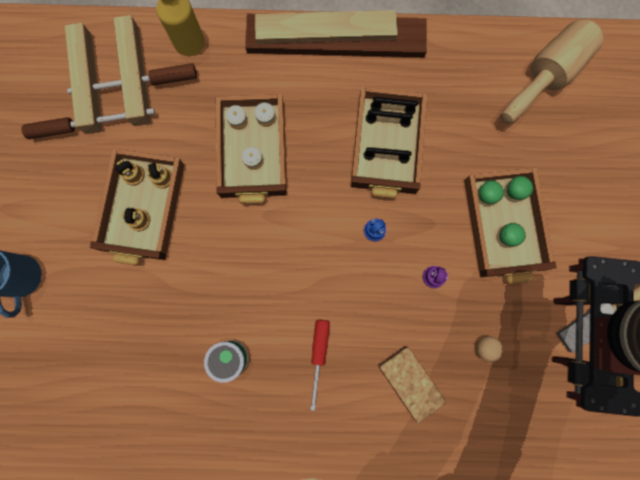

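View pics/side9.png

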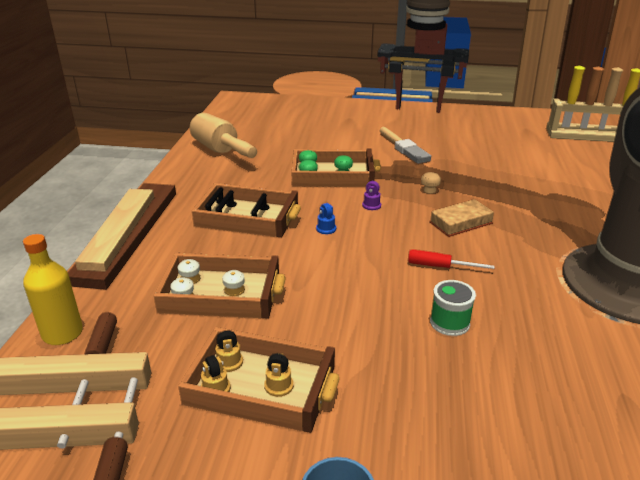

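All four fittings stand upright in their own drawers: green (513,234), porcelain (251,156), castor (135,218) and pull (387,154). The bare knob is still at (489,349), and the arm is clear of everything.

```bash
python3 -c "
from station import *
print(sign_off())"
```

```text
the job is handed in; nothing more can be done
None
```

The job is handed in at about 27 s: the green knob, porcelain knob, brass castor and bar pull each stand upright in the drawer of their own kind, and the bare-wood knob was not touched.

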